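# Unlock the termination from the test port and park it

### The arm

A 6-joint arm with a two-finger parallel gripper is mounted at the origin on the work surface. World frame = base frame: x ahead of the robot, y to its left, z up, the work surface at z = 0. Lengths are in m, angles in rad, forces in N, time in s.
With the tool pointing down it reaches from about 0.35 to 0.775 m from the base axis. Payload 7.3 kg.
Tool frame: the origin (TCP) lies midway between the tips of the shut fingers; the grasp point (between the pads) lies 19 mm behind it; x points along the fingers, z is the direction in which the jaws open and shut, and the axes are right-handed (so a half turn about x gives the same grasp; the last joint's range is limited). The gripper opens to 92 mm and grips with 3 to 60 N. Pads are 19 mm wide; open, the fingers measure 130 mm over their backs; the gripper's body (75 mm by 190 mm) begins 47 mm behind the grasp point.
Start: joints at [-1.312, 0.342, 1.524, -0, 1.275, -0.146], TCP at [0.207, -0.483, 0.192] pointing down, gripper open.
Joint ranges: [-2.53, 2.53], [-0.77, 2.02], [0.04, 2.7], [-1, 4.14], [0.28, 2.66], [-3.11, 3.11]. Speed limits (rad/s): [2.57, 2.57, 3.14, 3.14, 3.14, 3.14].

### API

Orientations are given as a unit quaternion [w, x, y, z].
In Python, from plant import * gives the robot as it stands. The module is installed in compiled form; this text tells all that it offers.
- The arm moves only by the tool send_rows, never from a script. Its argument "motion" is a list of rows, each an object of numbers: "x", "y", "z": the shift along the tool's x, y, z in mm; "ax", "ay", "az": the turn, a rotation vector about the tool's x, y, z in degrees; "grip": the finger opening in mm, from 0 to 91.8. A call has 1 to 8 rows; each row is the pose to reach, as a shift and turn from the pose commanded when the call began, along the tool's axes at that moment; what a row does not reach only later rows make up. A row lasts 1/8 s, in which the tool goes at most 62.5 mm and 10.7 degrees, less where a joint would pass 70% of its speed; a pose out of reach is approached as far as the arm can. A call with a gripper value outside its range is refused whole. The fingers move at their own pace and stop on an object; "grip_force" is the grip in N (left out, the last holds). Time passes only in rows, so rows that repeat a pose let the fingers close. It gives the time, the measured TCP pose, the force and the opening at its end, in the units of the state.
- observe(): the state, without advancing time (a new reading comes with each control period).
- grab_frame(name): name is "side" or "top" or "wrist"; returns a dict with "color" (400x640x3 uint8, blue, green, red), "fx", "fy", "cx", "cy" (pixels), "T" (4x4, takes a point from camera to world coordinates); the wrist camera has in their place "T_tool_cam" (4x4, takes a point from camera to tool coordinates, whose origin is the TCP and whose axes are the tool frame's). Camera axes: x right, y down, z forward; pixel columns grow to the right and rows downward; lengths in m; the calibration is good to about 2 mm. A picture is of the moment at which its call begins: read the wrist's pose just before it. There is no depth.
- finish_job(): hands the job in, once; it reports no verdict.
The state is a dict: "time_s": time; "joint_positions": joint angles; "qvel": joint speeds; "tau": joint torques, N m; "eef_pos": TCP position; "tool_rot": TCP orientation; "ft_force": force on the tool from outside, world axes, zero at the start; "wrist_torque": the same for the moment, N m; "opening": finger opening in m.
Only numpy, scipy, OpenCV 4.12 (cv2) and the standard library are available. Lean on these libraries where they do the work, as an engineer would, in place of code of your own. Each camera call takes 0.05 s, during which the arm holds its last target.

### The job

Take the black termination plug out of the sloping test port: push the port's blue sprung sleeve right back towards the sloping plate to unlock it, without ramming it against its stop, draw the plug straight out while the sleeve is held back, and let the sleeve spring fully forward again. Then stand the plug upright, nose down, in the empty cell of the green tray, setting it down gently and letting go of it. Leave everything else where it is.

Things in the scene. Friction and masses are not known exactly. Their poses are not given: they have to be found in the camera images.
- port_face (a point): Centre of the round port, on the plate that slopes 30 deg from level on a fixed stand (130 x 150 mm, centred under this point; plate edges: front 45, back 105 mm high). z: port axis, out of the plate, 30 deg from vertical, leaning to the stand's front; y: level, across the plate; x: up the slope. A fixed steel barrel, 40 mm outside, 27 mm bore, stands 24 mm up along z; the plug's nose sits in it with 1 mm play.
- sleeve_face (a point): Centre of the outer face of the blue sleeve's flange, on the port axis, axes as port_face; it moves with the sleeve. The flange is a ring, 72 mm outside and 44 mm inside diameter, 5 mm thick, around barrel and plug; only the plug stands beyond it. At rest this face lies 38 mm from the plate along z. Pressing the sleeve with more than 30 N fails the task.
- sleeve (a joint): How far the sleeve is pushed back towards the plate, along -z of port_face (m): 0 forward, at rest; 0.0085 at its hard stop. The spring needs 4 N to start and 0.8 N more per mm (8.8 N at 6 mm, 10.8 N at the stop). Pushed back 6.5 mm or more it surely frees the plug. One hand can do it: fingers astride the plug press the flange with their tips, close on the plug while pressing, then pull.
- lock (a point): Point on the port axis, 13.5 mm from the plate, where two hidden pawls grip a groove in the plug's nose (not visible). They follow the sleeve. With the sleeve less than 5.5 mm back the plug has only 0.5 mm of play. Once an unlocked plug has risen 1 mm its collar keeps the pawls open, and the sleeve about 6 mm back, until it is out 14 mm; then the sleeve snaps forward by itself.
- plug_mid (a point): Half-way up the axis of the loose black plug, 66 mm long, about 0.2 kg. z: its axis, nose to top. Steel nose (25 mm diameter, flat end, grooved): from 33 to 11 mm below this point; above it a plain black cylinder, 34 mm diameter, 44 mm long, gold disc on its top 33 mm above this point. It starts seated, this point 35 mm from the plate along the port axis: the body stands 30 mm proud of the resting flange.
- free_cell (a point): Centre of the floor of the green tray's empty cell (tray fixed, 190 x 120 mm, rim 14 mm and floor 4 mm above the table, divider 12.5 mm high). The cell is about 88 mm along x by 112 mm along y inside; z up. The divider and the other cell, with a small brass adapter, lie to its +x. A yellow tray of the same form stands elsewhere with adapters in both cells.
- adapter_a: Small brass adapter, 26 mm diameter, 32 mm high, standing in the other cell of the green tray; origin under its foot; leave it alone
- adapter_b: Small brass adapter, 26 mm diameter, 32 mm high, standing in the yellow tray; origin under its foot; leave it alone
- adapter_c: Small dark adapter, 26 mm diameter, 32 mm high, standing in the yellow tray; origin under its foot; leave it alone
- driver: Screwdriver with a purple handle lying on the table along its x, origin under its middle; leave it alone
- wrench: Steel wrench lying on the table along its x, origin under its middle; leave it alone
- meter: Dark handheld meter lying on the table, 80 x 160 x 34 mm (x, y, z), origin under its centre; leave it alone
- swab_jar: Small glass jar, 56 mm diameter, 70 mm high, origin under its foot; leave it alone
- plug: The plug itself (see plug_mid); origin at the centre of the flat end of its nose, z towards its top.
There are look-alikes about, which are no part of the job. Of the things that look like the plug, the smallest one is meant.

How it is judged:
On the way, in this order (a step that is already met when the one before it is completed fails the run):
1. the sleeve is pushed back 5.5 mm or more while the plug is still seated (value of joint sleeve above 0.0055 m and z of plug_mid in the frame of port_face below 0.039 m), for 0.05 s.
2. the plug is clear of the port and the sleeve has sprung forward (distance between plug_mid and port_face above 0.07 m and value of joint sleeve below 0.0015 m), for 0.1 s.
At the end, for the whole second after the job is handed in: The plug stands upright (within 0.1 rad), nose down and at rest, on the floor of the green tray's empty cell, wholly inside the cell, released; the sleeve is fully forward (within 1.5 mm) (x of plug_mid in the frame of free_cell between -0.036 and 0.036 m and y of plug_mid in the frame of free_cell between -0.048 and 0.048 m and z of plug_mid in the frame of free_cell between 0.028 and 0.037 m and angle between plug_mid's own z axis and vertical below 0.1 rad and linear speed of plug below 0.03 m/s and value of joint sleeve below 0.0015 m); the robot touches nothing.
It fails at once if the sleeve is pressed with more than 30 N (contact force between any of the fingers, the arm and sleeve above 30 N).
It fails at once if the plug is dropped or slammed into the tray (horizontal distance between plug_mid and free_cell below 0.06 m and z of plug_mid in the frame of free_cell below 0.065 m and linear speed of plug above 0.4 m/s).
It fails at once if another thing is disturbed (moved 20 mm in the trays, 30 mm on the table) (distance of any of adapter_a, adapter_b, adapter_c from where it was at the start of the episode above 0.02 m or distance of any of driver, wrench, meter, swab_jar from where it was at the start of the episode above 0.03 m).
It also fails if it takes over 42 s, if anything falls off the work surface, if the arm or the gripper's body presses on something with over 40 N, if the wrist force passes 120 N, or if a joint passes its speed limit or range.

## Working session

There is one attempt and no reset: what is moved stays moved. The work goes in short steps, Python scripts to look and compute and a tool call to move; the robot and the scene stay as the last step left them, time stands still between calls to the robot, and variables do not carry over. Pictures are saved under pics/ and viewed, and the job is handed in when it is done.

Besides the shell and the picture viewer there is one more tool, called after "Request:" by a JSON object that holds its "op" and its "data". send_rows: Moves the arm, as the interface text tells. Its arguments: {"type":"object","properties":{"motion":{"type":"array"},"grip_force":{"type":"number"}},"required":["motion"]}

```bash
mkdir -p pics; python3 - <<'E'
from plant import *
import cv2,pickle,numpy as np
s=observe();print(s)
d={}
for n in["side","top","wrist"]:
    f=grab_frame(n);d[n]=f;cv2.imwrite(f"pics/{n}0.png",f["color"]);print(n,f["fx"],f["fy"],f["cx"],f["cy"]);print(np.round(f.get("T",f.get("T_tool_cam")),4))
pickle.dump((s,d),open("d0.pkl","wb"))
E
```

```text
{'time_s': 0.0, 'joint_positions': array([-1.31199791e+00,  3.42712495e-01,  1.52505352e+00,  1.11879907e-06,
        1.27537388e+00, -1.45993155e-01]), 'qvel': array([0.00047838, 0.00015807, 0.00037272, 0.00048097, 0.00082882,
       0.00097928]), 'tau': array([-2.71309573e-04, -4.31241453e+01, -2.44221890e+01,  7.17856502e-02,
        5.59134583e-02, -1.18018629e-04]), 'eef_pos': array([ 0.20666193, -0.48210277,  0.19163757]), 'tool_rot': array([ 0.5898943 ,  0.38965016,  0.5907098 , -0.38892081]), 'ft_force': array([ 0.47488887, -0.35165921, -0.1877101 ]), 'wrist_torque': array([-0.00292857,  0.0277703 , -0.0207555 ]), 'opening': 0.09163616253927352}
side 400.0870756494596 400.0870756494596 313.9049095376102 194.31545425823236
[[ 0.9928 -0.0835  0.0857  0.4967]
 [-0.1192 -0.63    0.7674 -0.7436]
 [-0.0101 -0.7721 -0.6354  0.7139]
 [ 0.      0.      0.      1.    ]]
top 396.29024816383844 396.29024816383844 313.5402379271383 197.052553127543
[[ 0.0104 -0.9991  0.0417  0.5273]
 [-0.9999 -0.0102  0.0047 -0.0105]
 [-0.0042 -0.0418 -0.9991  1.0453]
 [ 0.      0.      0.      1.    ]]
wrist 290.09247688227066 290.09247688227066 320.51950208524016 202.89604271322077
[[ 6.000e-04 -3.049e-01  9.524e-01 -1.915e-01]
 [-1.200e-03 -9.524e-01 -3.049e-01  8.340e-02]
 [ 1.000e+00 -1.000e-03 -1.000e-03  5.000e-04]
 [ 0.000e+00  0.000e+00  0.000e+00  1.000e+00]]
```

View pics/side0.png

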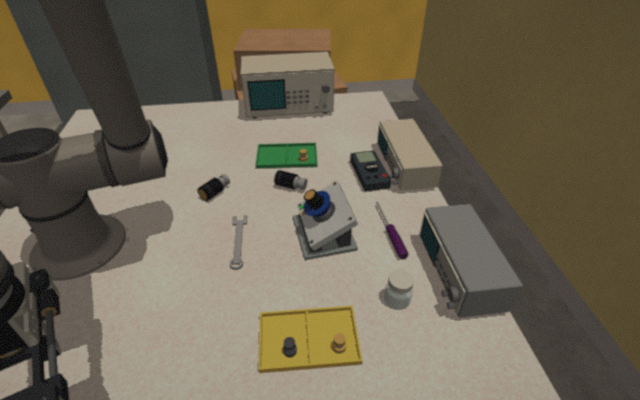

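View pics/top0.png

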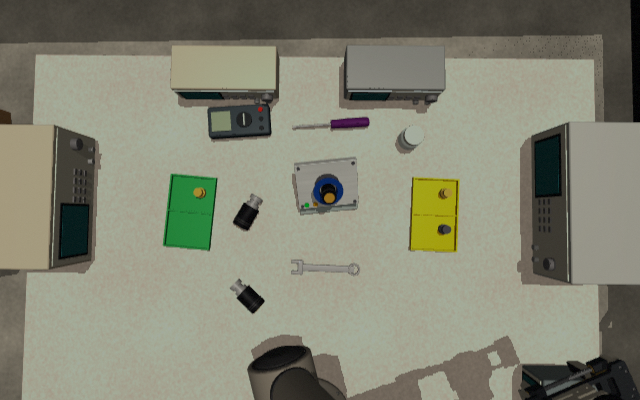

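View pics/wrist0.png

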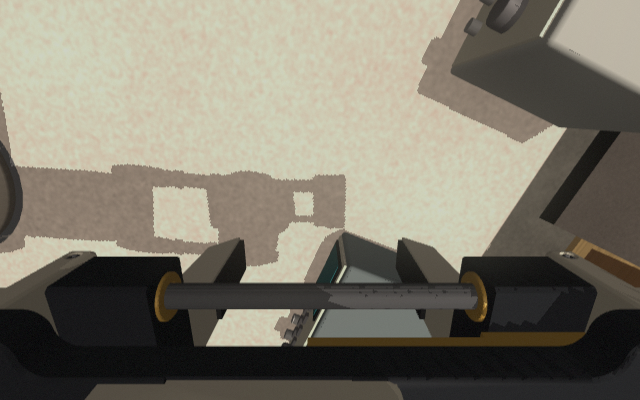

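```bash
python3 - <<'E'
import cv2,pickle,numpy as np
s,d=pickle.load(open("d0.pkl","rb"))
a=d["top"]["color"][140:230,270:385];b=d["side"]["color"][170:270,270:380]
cv2.imwrite("pics/zt.png",cv2.resize(a,None,fx=6,fy=6,interpolation=2));cv2.imwrite("pics/zs.png",cv2.resize(b,None,fx=6,fy=6,interpolation=2))
E
```

```text
(no output)
```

View pics/zt.png

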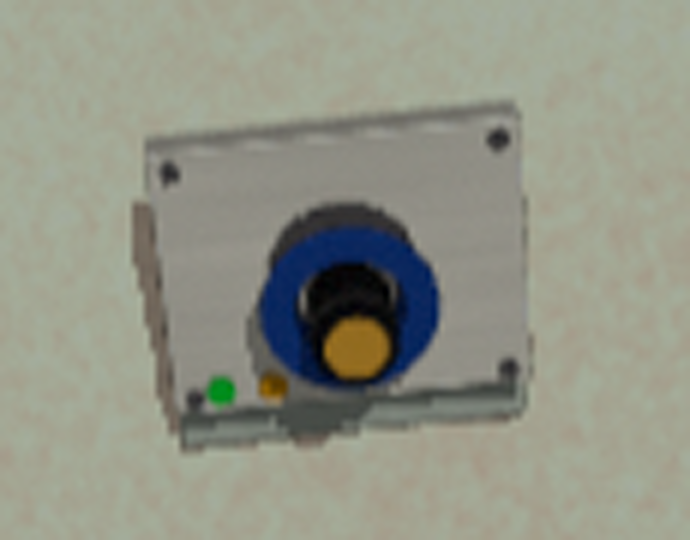

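View pics/zs.png

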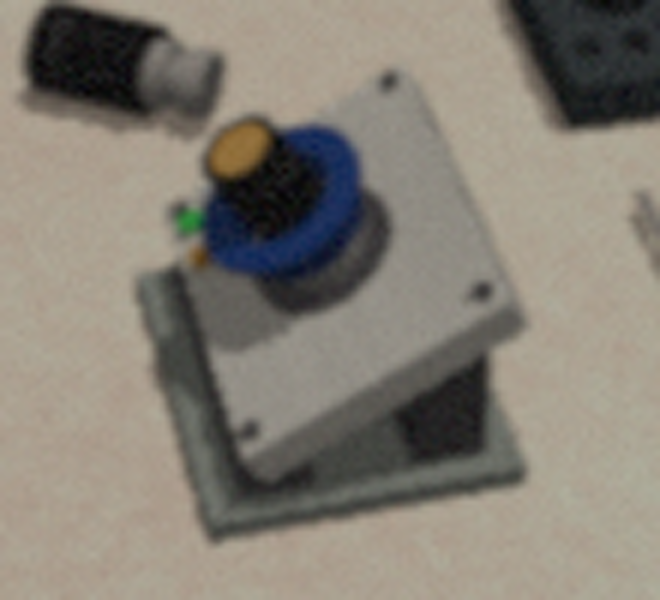

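```bash
cat > h.py <<'E'
import numpy as np,cv2,pickle
from scipy.spatial.transform import Rotation as R
def rot(q): return R.from_quat([q[1],q[2],q[3],q[0]])
def ray(f,p,T=None):
    T=f["T"] if T is None else T
    d=np.array([(p[0]-f["cx"])/f["fx"],(p[1]-f["cy"])/f["fy"],1.])
    d=T[:3,:3]@d;return T[:3,3],d/np.linalg.norm(d)
def onz(f,p,z,T=None):
    o,d=ray(f,p,T);return o+d*(z-o[2])/d[2]
def tri(rays):
    A=0;b=0
    for o,d in rays:
        P=np.eye(3)-np.outer(d,d);A=A+P;b=b+P@o
    x=np.linalg.solve(A,b);return x,[round(1e3*np.linalg.norm((np.eye(3)-np.outer(d,d))@(x-o)),1) for o,d in rays]
def wristT(s,f):
    T=np.eye(4);T[:3,:3]=rot(s["tool_rot"]).as_matrix();T[:3,3]=s["eef_pos"];return T@f["T_tool_cam"]
def cmd(s,pos,Rm):
    """shift mm, rotvec deg, in tool frame"""
    r=rot(s["tool_rot"]);return np.round(r.inv().apply(np.array(pos)-s["eef_pos"])*1e3,1),np.round(np.degrees((r.inv()*R.from_matrix(Rm)).as_rotvec()),2)
E
python3 - <<'E'
from h import *
s,d=pickle.load(open("d0.pkl","rb"))
print("tool axes cols\n",np.round(rot(s["tool_rot"]).as_matrix(),3))
t,sd=d["top"],d["side"]
u=lambda p,o:(np.array(p)+.5)/6-.5+np.array(o)
def blob(im,lo,hi,x0,y0,x1,y1):
    h=cv2.cvtColor(im,cv2.COLOR_BGR2HSV);m=cv2.inRange(h,lo,hi);k=np.zeros_like(m);k[y0:y1,x0:x1]=m[y0:y1,x0:x1]
    n,l,st,c=cv2.connectedComponentsWithStats(k);i=1+np.argmax(st[1:,4]);return c[i],st[i]
scT=[(169,173),(498,138),(508,368),(195,398)];scS=[(390,80),(482,291),(248,430),(180,212)]
S=[]
for a,b in zip(scT,scS):
    x,e=tri([ray(t,u(a,(270,140))),ray(sd,u(b,(270,170)))]);S.append(x);print("screw",np.round(x,4),e)
S=np.array(S);c=S.mean(0);print("centre",c, "sides",[np.linalg.norm(S[i]-S[(i+1)%4]) for i in range(4)])
n=np.linalg.svd(S-c)[2][2];n*=np.sign(n[2]);print("normal",n,"tilt",np.degrees(np.arccos(n[2])))
yv=(S[0]-S[1]+S[3]-S[2]);yaw=np.arctan2(-yv[0],yv[1]);xv=S[0]-S[3]+S[1]-S[2];print("yaw from y",np.degrees(yaw),"from x",np.degrees(np.arctan2(xv[1],xv[0])))
gt=blob(t["color"],(10,120,100),(30,255,255),318,185,340,208);gs=blob(sd["color"],(10,90,90),(30,255,255),300,186,320,202)
print(gt,gs)
g,e=tri([ray(t,gt[0]),ray(sd,gs[0])]);print("gold",g,e)
yaw=np.radians(5.3)
for yd in (4,5.5,7):
    y=np.radians(yd);z=np.array([-.5*np.cos(y),-.5*np.sin(y),.866]);print(yd,"port from gold",g-.068*z)
# tray green
for nm,lo,hi in(("green",(45,100,40),(80,255,255)),):
  m=cv2.inRange(cv2.cvtColor(t["color"],cv2.COLOR_BGR2HSV),lo,hi);m[:,250:]=0
  m=cv2.morphologyEx(m,cv2.MORPH_CLOSE,np.ones((5,5)))
  cc=max(cv2.findContours(m,0,1)[0],key=cv2.contourArea);r=cv2.minAreaRect(cc);bp=cv2.boxPoints(r);print(r)
  P=np.array([onz(t,p,.014) for p in bp]);print(np.round(P,4),[np.linalg.norm(P[i]-P[i-1]) for i in range(4)],P.mean(0))
E
```

```text
tool axes cols
 [[-0.     0.919  0.394]
 [ 0.001  0.394 -0.919]
 [-1.     0.    -0.002]]
screw [0.6351 0.0323 0.1026] [np.float64(0.4), np.float64(0.4)]
screw [ 0.6497 -0.0985  0.1021] [np.float64(0.4), np.float64(0.4)]
screw [ 0.5598 -0.1082  0.0497] [np.float64(0.4), np.float64(0.4)]
screw [0.5458 0.0228 0.0486] [np.float64(0.4), np.float64(0.4)]
centre [ 0.59760161 -0.03789673  0.07574115] sides [np.float64(0.13159718027213743), np.float64(0.10449839373513028), np.float64(0.131707096860199), np.float64(0.10479527764944421)]
normal [-0.50590851 -0.05295345  0.86096023] tilt 30.57543131794827
yaw from y 6.215723702850445 from x 6.128268202485229
(array([328.93975904, 197.51807229]), array([324, 193,  11,  10,  83], dtype=int32)) (array([309.3125  , 194.171875]), array([305, 190,  10,   9,  64], dtype=int32))
gold [ 0.56458627 -0.04166429  0.13432311] [np.float64(0.0), np.float64(0.0)]
4 port from gold [ 0.59850344 -0.03929257  0.07543511]
5.5 port from gold [ 0.59842974 -0.03840553  0.07543511]
7 port from gold [ 0.59833284 -0.03752073  0.07543511]
((189.59864807128906, 211.56301879882812), (47.16049575805664, 72.80827331542969), 6.009006023406982)
[[0.441  0.3855 0.014 ]
 [0.6297 0.3705 0.014 ]
 [0.618  0.2474 0.014 ]
 [0.4295 0.2633 0.014 ]] [np.float64(0.1226769464819638), np.float64(0.18934517700766415), np.float64(0.12360947537708748), np.float64(0.1891398664910272)] [0.5295682  0.31668642 0.014     ]
```

```bash
cat >> h.py <<'E'
yaw=np.radians(6.2);PORT=np.array([.598,-.038,.0755])
N=np.array([-.5*np.cos(yaw),-.5*np.sin(yaw),np.sqrt(.75)])
PY=np.array([-np.sin(yaw),np.cos(yaw),0]);PX=np.cross(PY,N)
RP=np.column_stack([-N,np.cross(PX,-N),PX])
E
python3 - <<'E'
from h import *
s,d=pickle.load(open("d0.pkl","rb"))
print(np.linalg.det(RP),PORT+.16*N,cmd(s,PORT+.16*N,RP))
E
```

```text
0.9999999999999999 [ 0.51846792 -0.04663995  0.21406406] (array([ -21.9,  458.1, -277.5]), array([-71.26, -25.86,  19.02]))
```

Request:
{"op": "send_rows", "data": {"motion": [{"x": -40, "y": 60, "z": -35, "ax": -9, "ay": -3, "az": 2.4, "grip": 50}, {"x": -50, "y": 115, "z": -70, "ax": -18, "ay": -6.5, "az": 4.8, "grip": 50}, {"x": -50, "y": 172, "z": -104, "ax": -27, "ay": -10, "az": 7, "grip": 50}, {"x": -50, "y": 229, "z": -139, "ax": -36, "ay": -13, "az": 9.5, "grip": 50}, {"x": -45, "y": 286, "z": -173, "ax": -45, "ay": -16, "az": 12, "grip": 50}, {"x": -40, "y": 343, "z": -208, "ax": -54, "ay": -19.5, "az": 14.4, "grip": 50}, {"x": -30, "y": 400, "z": -242, "ax": -63, "ay": -23, "az": 16.7, "grip": 50}, {"x": -21.9, "y": 458, "z": -277.5, "ax": -71.3, "ay": -25.9, "az": 19, "grip": 50}]}}

```text
time_s: 1.15
eef_pos: [0.4919, -0.0833, 0.2198]
tool_rot: [0.865, -0.03, 0.498, 0.048]
ft_force: [0.3, -1.2, 0.1]
opening: 0.0502
```

```bash
cat > st.py <<'E'
from plant import *
from h import *
import sys
s=observe();print("t",s["time_s"],"q",np.round(s["joint_positions"],2),"f along n",round(s["ft_force"]@N,2),"f",np.round(s["ft_force"],2),"open",round(s["opening"]*1e3,1))
r=s["eef_pos"]-PORT;print("port frame mm",np.round([1e3*r@PX,1e3*r@PY,1e3*r@N],1))
k=float(sys.argv[1])
print("cmd to",k,cmd(s,PORT+k*1e-3*N,RP))
if len(sys.argv)>2:
    f=grab_frame("wrist");cv2.imwrite("pics/"+sys.argv[2],f["color"]);pickle.dump((s,f),open(sys.argv[2]+".pkl","wb"))
E
python3 st.py 110 w1.png
```

```text
t 1.15 q [-0.54 -0.    2.01  0.46  0.75 -0.94] f along n 0.02 f [ 0.26 -1.22  0.1 ] open 50.2
port frame mm [-23.4 -33.6 180.1]
cmd to 110.0 (array([70.2, 33.5, 23.4]), array([0.38, 0.15, 0.07]))
```

View pics/w1.png

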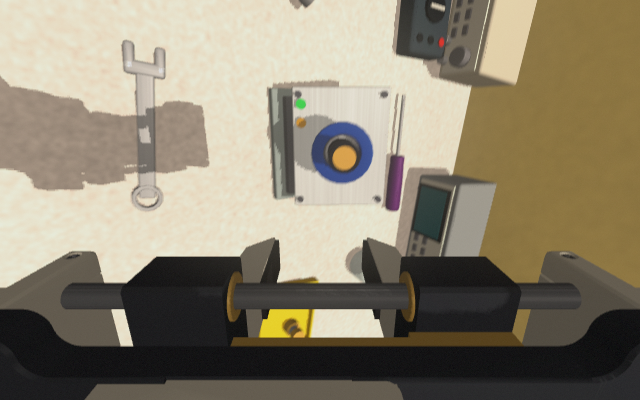

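Request:
{"op": "send_rows", "data": {"motion": [{"x": 25, "y": 33.5, "z": 23.4, "ax": 0.4}, {"x": 50, "y": 33.5, "z": 23.4, "ax": 0.4}, {"x": 70, "y": 33.5, "z": 23.4, "ax": 0.4}, {"x": 70, "y": 33.5, "z": 23.4, "ax": 0.4}, {"x": 70, "y": 33.5, "z": 23.4, "ax": 0.4}]}}

```text
schema error: expected keys x, y, z, ax, ay, az, grip
```

```bash
python3 st.py 75 w2.png
```

```text
t 1.2 q [-0.54  0.    2.02  0.47  0.75 -0.94] f along n -0.92 f [-2.57  2.77 -2.37] open 50.4
port frame mm [-23.2 -28.6 178.1]
cmd to 75.0 (array([103.3,  27.7,  23.3]), array([ 0.73,  0.13, -0.34]))
```

View pics/w2.png

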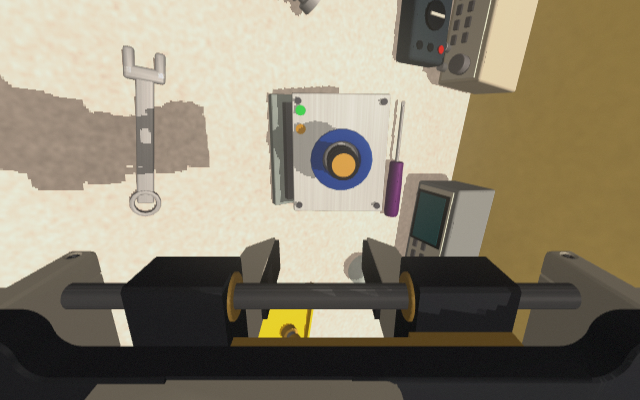

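Request:
{"op": "send_rows", "data": {"motion": [{"x": 25, "y": 27, "z": 23, "ax": 0.5, "ay": 0, "az": 0, "grip": 50}, {"x": 50, "y": 27, "z": 23, "ax": 0.5, "ay": 0, "az": 0, "grip": 50}, {"x": 68, "y": 27, "z": 23, "ax": 0.5, "ay": 0, "az": 0, "grip": 50}, {"x": 68, "y": 27, "z": 23, "ax": 0.5, "ay": 0, "az": 0, "grip": 50}, {"x": 68, "y": 27, "z": 23, "ax": 0.5, "ay": 0, "az": 0, "grip": 50}]}}

```text
time_s: 1.88
eef_pos: [0.542, -0.0531, 0.1729]
tool_rot: [0.865, -0.024, 0.499, 0.044]
ft_force: [-0.6, 0.4, 0.7]
opening: 0.0501
```

```bash
python3 st.py 75 w3.png
```

```text
t 1.875 q [-0.4   0.14  2.    0.46  0.57 -0.83] f along n 0.89 f [-0.57  0.37  0.72] open 50.1
port frame mm [ -0.9  -9.  113. ]
cmd to 75.0 (array([38. ,  9.1,  0.8]), array([-0.43,  0.05,  0.14]))
```

View pics/w3.png

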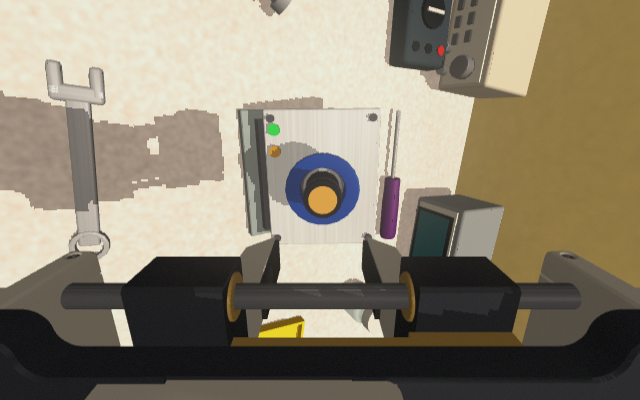

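```bash
cat > kin.py <<'E'
from h import *
from scipy.optimize import least_squares
def fk(q,p):
    h,a2,a3,ex,d,L,lx,ly,bx=p
    r=R.from_euler('z',q[0]);P=np.array([0,0,h])+r.apply([bx,0,0])
    r=r*R.from_euler('y',q[1]);P=P+r.apply([0,0,a2])
    r=r*R.from_euler('y',q[2]);P=P+r.apply([ex,d,a3])
    r=r*R.from_euler('z',q[3])*R.from_euler('y',q[4]);P=P+r.apply([lx,ly,L])
    r=r*R.from_euler('z',q[5]);return P,r
E
python3 - <<'E'
from kin import *
D=[pickle.load(open(f,"rb"))[0] for f in("d0.pkl","w1.png.pkl","w2.png.pkl","w3.png.pkl")]
for s in D:
    P,r=fk(s["joint_positions"],[0]*9);print("dir",np.round(r.as_matrix()[:,2],3),np.round(rot(s["tool_rot"]).as_matrix()[:,0],3), np.round((r.inv()*rot(s["tool_rot"])).as_matrix(),2).tolist())
E
```

```text
dir [-0.     0.001 -1.   ] [-0.     0.001 -1.   ] [[0.0, 0.0, -1.0], [0.0, 1.0, 0.0], [1.0, -0.0, 0.0]]
dir [ 0.499  0.053 -0.865] [ 0.499  0.053 -0.865] [[-0.0, 0.0, -1.0], [0.0, 1.0, 0.0], [1.0, -0.0, -0.0]]
dir [ 0.498  0.06  -0.865] [ 0.498  0.06  -0.865] [[0.0, -0.0, -1.0], [0.0, 1.0, -0.0], [1.0, -0.0, 0.0]]
dir [ 0.498  0.052 -0.866] [ 0.498  0.052 -0.866] [[-0.0, 0.0, -1.0], [0.0, 1.0, 0.0], [1.0, -0.0, -0.0]]
```

```bash
python3 - <<'E'
from kin import *
D=[pickle.load(open(f,"rb"))[0] for f in("d0.pkl","w1.png.pkl","w2.png.pkl","w3.png.pkl")]
x0=np.array([.35,.35,.38,0,0,.28,0,0,0])
f=lambda p:np.concatenate([fk(s["joint_positions"],p)[0]-s["eef_pos"] for s in D]+[1e-3*(p-x0)])
o=least_squares(f,x0);print(np.round(o.x,4),np.round(o.fun[:12]*1e3,2));np.save("kp.npy",o.x)
for k in (113,75,31):
    best=None
    tp=PORT+k*1e-3*N
    def g(q):
        P,r=fk(q,o.x);return np.concatenate([(P-tp)*10,(r.as_matrix()[:,2]+N),[0]])
    def full(RR):
        M=np.array([[0,0,-1],[0,1,0],[1,0,0]])
        def gg(q):
            P,r=fk(q,o.x);return np.concatenate([(P-tp)*10,(r.as_matrix()@M-RR).ravel()])
        return least_squares(gg,D[-1]["joint_positions"])
    z=full(RP);print(k,np.round(z.x,3),z.cost)
E
```

```text
[0.2229 0.5062 0.3796 0.0465 0.0764 0.3525 0.     0.     0.    ] [-0.  0.  0.  0. -0.  0.  0. -0.  0. -0.  0. -0.]
113 [-0.377  0.14   2.005  0.448  0.57  -0.813] 9.255991025628997e-29
75 [-0.354  0.224  2.011  0.503  0.481 -0.861] 3.6133575392864174e-30
31 [-0.33   0.324  2.006  0.591  0.391 -0.941] 7.241701062021248e-24
```

```bash
python3 - <<'E'
from h import *
s,f=pickle.load(open("w3.png.pkl","rb"))
s2,f2=pickle.load(open("w2.png.pkl","rb"))
for s,f in((s,f),(s2,f2)):
    T=wristT(s,f);h=cv2.cvtColor(f["color"],cv2.COLOR_BGR2HSV);h[240:]=0;h[:,:290]=0;h[:,370:]=0
    for nm,lo,hi,k in(("gold",(8,100,120),(30,255,255),.068),("blue",(100,120,60),(130,255,255),.038)):
        m=cv2.inRange(h,lo,hi);cs=cv2.findContours(m,0,1)[0];c=max(cs,key=cv2.contourArea)
        e=cv2.fitEllipse(cv2.convexHull(c));o,d=ray(f,e[0],T)
        t=((PORT+k*N-o)@N)/(d@N);r=o+t*d-PORT;print(nm,np.round(e[0],1),np.round([r@PX*1e3,r@PY*1e3],1))
E
```

```text
gold [322.2 199.7] [0.5 0.7]
blue [322.1 188.5] [0.6 2.5]
gold [343.2 164.8] [0.2 0.3]
blue [341.1 159. ] [0.  1.7]
```

Request:
{"op": "send_rows", "data": {"motion": [{"x": 10, "y": 9, "z": 1, "ax": -0.4, "ay": 0, "az": 0, "grip": 50}, {"x": 20, "y": 9, "z": 1, "ax": -0.4, "ay": 0, "az": 0, "grip": 50}, {"x": 27, "y": 9, "z": 1, "ax": -0.4, "ay": 0, "az": 0, "grip": 50}, {"x": 27, "y": 9, "z": 1, "ax": -0.4, "ay": 0, "az": 0, "grip": 50}]}}

```text
time_s: 2.42
eef_pos: [0.5553, -0.0419, 0.1486]
tool_rot: [0.865, -0.027, 0.5, 0.046]
ft_force: [1.0, 0.5, -0.2]
opening: 0.0503
```

```bash
python3 st.py 48 w4.png
```

```text
t 2.425 q [-0.36  0.2   2.01  0.48  0.5  -0.84] f along n -0.71 f [ 1.05  0.51 -0.19] open 50.3
port frame mm [-0.6  0.7 84.8]
cmd to 48.0 (array([36.8, -0.7,  0.6]), array([-0.01, -0.05,  0.07]))
```

View pics/w4.png

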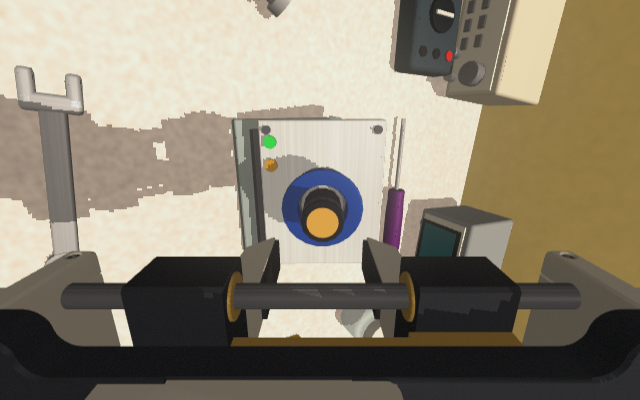

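The port's port-frame measurements agree to about 1 mm from three views; the picture shows the gold disc (322,223) and flange centred between the fingers. Descending.

Request:
{"op": "send_rows", "data": {"motion": [{"x": 10, "y": 0, "z": 0.8, "ax": 0, "ay": 0, "az": 0, "grip": 46}, {"x": 20, "y": 0, "z": 0.8, "ax": 0, "ay": 0, "az": 0, "grip": 46}, {"x": 30, "y": 0, "z": 0.8, "ax": 0, "ay": 0, "az": 0, "grip": 46}, {"x": 37, "y": 0, "z": 0.8, "ax": 0, "ay": 0, "az": 0, "grip": 46}, {"x": 40, "y": 0, "z": 0.8, "ax": 0, "ay": 0, "az": 0, "grip": 46}, {"x": 40, "y": 0, "z": 0.8, "ax": 0, "ay": 0, "az": 0, "grip": 46}]}}

```text
time_s: 3.22
eef_pos: [0.576, -0.0399, 0.1151]
tool_rot: [0.865, -0.027, 0.499, 0.046]
ft_force: [0.1, -0.8, -0.7]
opening: 0.046
```

```bash
python3 st.py 38 w5.png
```

```text
t 3.225 q [-0.33  0.29  2.01  0.55  0.42 -0.9 ] f along n -0.61 f [ 0.11 -0.84 -0.69] open 46.0
port frame mm [ 0.7  0.5 45.3]
cmd to 38.0 (array([ 7.3, -0.5, -0.7]), array([-0.  ,  0.01,  0.1 ]))
```

View pics/w5.png

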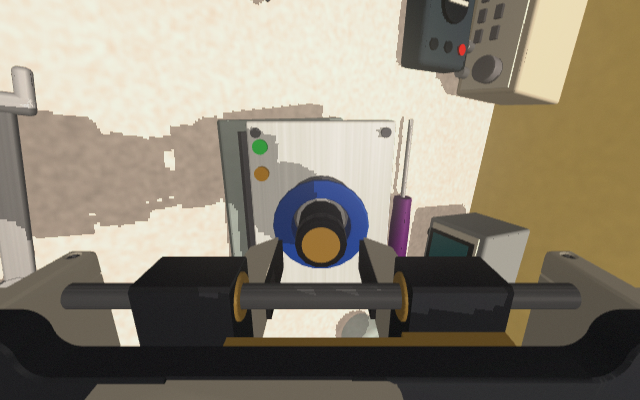

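Request:
{"op": "send_rows", "data": {"motion": [{"x": 3, "y": 0, "z": -0.3, "ax": 0, "ay": 0, "az": 0, "grip": 46}, {"x": 5, "y": 0, "z": -0.3, "ax": 0, "ay": 0, "az": 0, "grip": 46}, {"x": 7, "y": 0, "z": -0.3, "ax": 0, "ay": 0, "az": 0, "grip": 46}, {"x": 8, "y": 0, "z": -0.3, "ax": 0, "ay": 0, "az": 0, "grip": 46}, {"x": 9, "y": 0, "z": -0.3, "ax": 0, "ay": 0, "az": 0, "grip": 46}, {"x": 9, "y": 0, "z": -0.3, "ax": 0, "ay": 0, "az": 0, "grip": 46}]}}

```text
time_s: 4.03
eef_pos: [0.5803, -0.0395, 0.1073]
tool_rot: [0.865, -0.027, 0.499, 0.046]
ft_force: [-0.1, -0.5, 0.6]
opening: 0.0458
```

```bash
python3 st.py 31
```

```text
t 4.025 q [-0.33  0.31  2.01  0.57  0.4  -0.92] f along n 0.56 f [-0.08 -0.48  0.57] open 45.8
port frame mm [ 0.5  0.4 36.4]
cmd to 31.0 (array([ 5.4, -0.4, -0.5]), array([-0.  ,  0.03,  0.11]))
```

Request:
{"op": "send_rows", "data": {"motion": [{"x": 1, "y": 0, "z": 0, "ax": 0, "ay": 0, "az": 0, "grip": 46}, {"x": 1.5, "y": 0, "z": 0, "ax": 0, "ay": 0, "az": 0, "grip": 46}, {"x": 2, "y": 0, "z": 0, "ax": 0, "ay": 0, "az": 0, "grip": 46}, {"x": 2, "y": 0, "z": 0, "ax": 0, "ay": 0, "az": 0, "grip": 46}]}}

```text
time_s: 4.53
eef_pos: [0.5813, -0.0394, 0.1056]
tool_rot: [0.865, -0.027, 0.499, 0.046]
ft_force: [-0.2, 0.0, 0.3]
opening: 0.0461
```

```bash
python3 st.py 31 w6.png
```

```text
t 4.525 q [-0.33  0.32  2.01  0.58  0.39 -0.93] f along n 0.31 f [-0.17  0.01  0.26] open 46.1
port frame mm [ 0.5  0.4 34.4]
cmd to 31.0 (array([ 3.4, -0.4, -0.5]), array([-0.  ,  0.03,  0.11]))
```

View pics/w6.png

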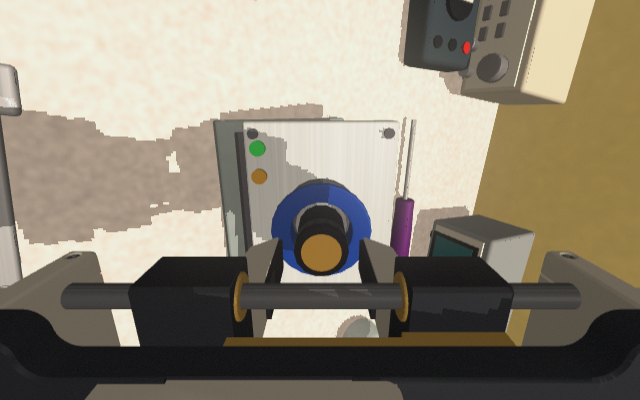

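```bash
python3 - <<'E'
from plant import *
import cv2
f=grab_frame("side");cv2.imwrite("pics/s7.png",cv2.resize(f["color"][150:260,250:390],None,fx=5.5,fy=5.4,interpolation=2))
E
```

```text
(no output)
```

View pics/s7.png

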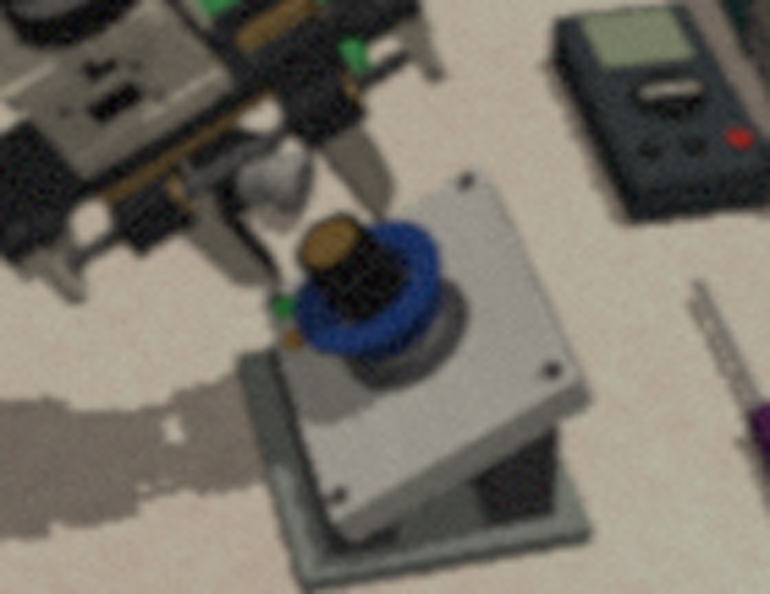

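Request:
{"op": "send_rows", "data": {"motion": [{"x": 0.5, "y": 0, "z": 0, "ax": 0, "ay": 0, "az": 0, "grip": 46}, {"x": 1, "y": 0, "z": 0, "ax": 0, "ay": 0, "az": 0, "grip": 46}, {"x": 1, "y": 0, "z": 0, "ax": 0, "ay": 0, "az": 0, "grip": 46}]}}

```text
time_s: 5.0
eef_pos: [0.5818, -0.0394, 0.1047]
tool_rot: [0.865, -0.027, 0.499, 0.046]
ft_force: [-0.0, 0.3, 0.3]
opening: 0.0457
```

```bash
python3 st.py 31
```

```text
t 5.0 q [-0.33  0.32  2.01  0.58  0.39 -0.93] f along n 0.27 f [-0.03  0.35  0.32] open 45.7
port frame mm [ 0.5  0.4 33.4]
cmd to 31.0 (array([ 2.4, -0.4, -0.5]), array([-0.01,  0.02,  0.11]))
```

```bash
python3 - <<'E'
from h import *
from plant import *
def proj(f,T,P):
    c=np.linalg.inv(T)@np.append(P,1);return np.round([f["fx"]*c[0]/c[2]+f["cx"],f["fy"]*c[1]/c[2]+f["cy"]],1)
s,f=pickle.load(open("w6.png.pkl","rb"))
T=wristT(s,f);r=rot(s["tool_rot"]).as_matrix()
for nm,P in(("tcp",s["eef_pos"]),("tipA",s["eef_pos"]+.023*r[:,2]),("tipB",s["eef_pos"]-.023*r[:,2]),("gold",PORT+.068*N),("face",PORT+.038*N)):
    print(nm,"wrist",proj(f,T,P))
    fs=pickle.load(open("d0.pkl","rb"))[1]
    print("  side",(proj(fs["side"],fs["side"]["T"],P)-[250,150])*[5.5,5.4],"top",proj(fs["top"],fs["top"]["T"],P))
f=grab_frame("top");cv2.imwrite("pics/t8.png",cv2.resize(f["color"][120:260,250:400],None,fx=5,fy=4.2,interpolation=2))
E
```

```text
tcp wrist [320.7 231.4]
  side [365.75 283.5 ] top [327.6 191. ]
tipA wrist [352.9 231.3]
  side [411.4  255.96] top [326.9 182.3]
tipB wrist [288.5 231.4]
  side [320.65 310.5 ] top [328.3 199.5]
gold wrist [319.9 254.2]
  side [325.05 238.68] top [328.9 197.7]
face wrist [320.  233.9]
  side [360.8  279.72] top [327.9 191.8]
```

View pics/t8.png

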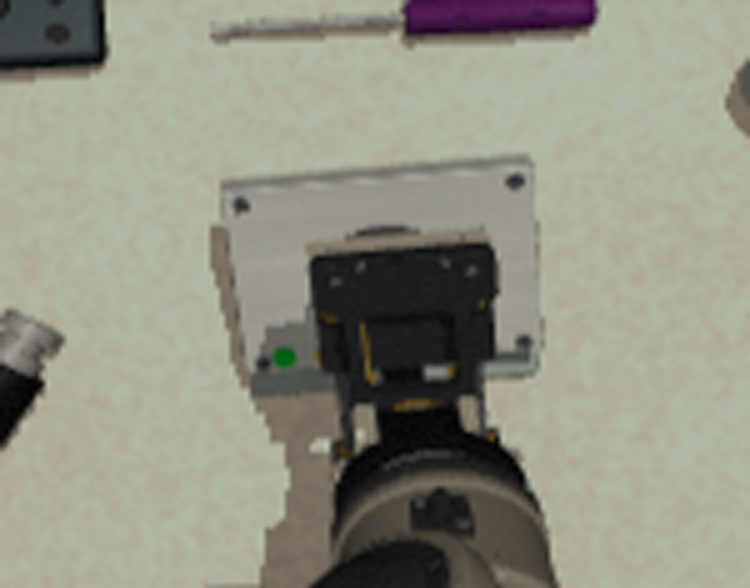

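```bash
python3 - <<'E'
from h import *
s,f=pickle.load(open("w6.png.pkl","rb"))
c=f["color"][215:345,225:415].copy();c=cv2.convertScaleAbs(c,alpha=1.3,beta=20)
cv2.imwrite("pics/wz.png",cv2.resize(c,None,fx=4.2,fy=4.2,interpolation=2))
E
```

```text
(no output)
```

View pics/wz.png

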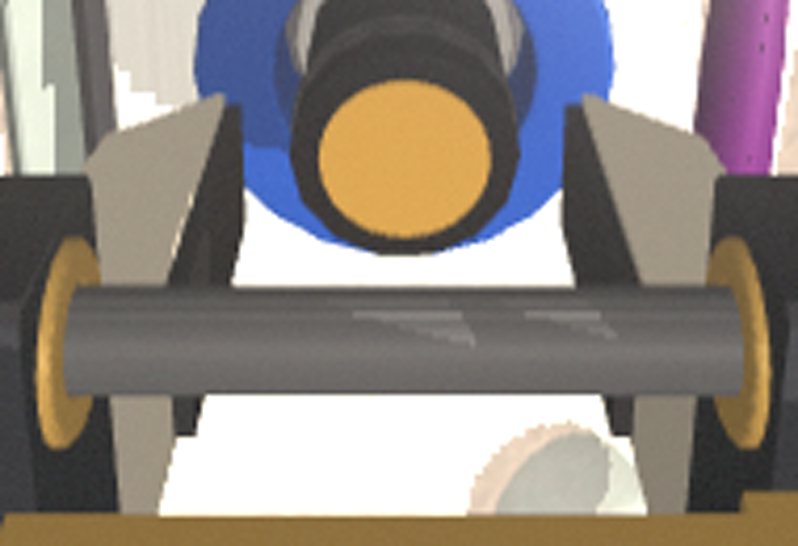

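```bash
cat >> kin.py <<'E'
M=np.array([[0,0,-1],[0,1,0],[1,0,0]])
def ik(tp,RR,q0):
    p=np.load("kp.npy")
    def gg(q):
        P,r=fk(q,p);return np.concatenate([(P-tp)*10,(r.as_matrix()@M-RR).ravel()])
    z=least_squares(gg,q0);return z.x,z.cost
E
python3 - <<'E'
from kin import *
from plant import *
s=observe();print(np.round(s["joint_positions"],3))
p=np.load("kp.npy");print(fk(s["joint_positions"],p)[0]-s["eef_pos"])
q=s["joint_positions"]
for k in(31,20,10,5,0,-3):
    q,c=ik(PORT+k*1e-3*N,RP,q);print(k,np.round(q,3),c)
E
```

```text
[-0.328  0.318  2.007  0.581  0.393 -0.929]
[-7.40058850e-07  2.66351529e-06  2.43223018e-06]
31 [-0.33   0.324  2.006  0.591  0.391 -0.941] 5.679332683285986e-30
20 [-0.324  0.349  2.003  0.618  0.37  -0.966] 4.555025420770414e-25
10 [-0.319  0.372  2.     0.645  0.352 -0.99 ] 1.4015393901931094e-25
5 [-0.317  0.384  1.998  0.659  0.343 -1.003] 2.139806872123869e-29
0 [-0.314  0.395  1.996  0.673  0.335 -1.017] 2.9020153143269918e-30
-3 [-0.313  0.402  1.995  0.682  0.33  -1.025] 6.62631243694119e-30
```

Both the side and wrist views show the finger tips level with the plug's gold top, about 30 mm short of the reported TCP. So no contact is expected yet. I'll keep descending in guarded steps, using the pictures and the force.

Request:
{"op": "send_rows", "data": {"motion": [{"x": 4, "y": 0, "z": 0, "ax": 0, "ay": 0, "az": 0, "grip": 46}, {"x": 8, "y": 0, "z": 0, "ax": 0, "ay": 0, "az": 0, "grip": 46}, {"x": 12, "y": 0, "z": 0, "ax": 0, "ay": 0, "az": 0, "grip": 46}, {"x": 16, "y": 0, "z": 0, "ax": 0, "ay": 0, "az": 0, "grip": 46}, {"x": 18, "y": 0, "z": 0, "ax": 0, "ay": 0, "az": 0, "grip": 46}, {"x": 18, "y": 0, "z": 0, "ax": 0, "ay": 0, "az": 0, "grip": 46}]}}

```text
time_s: 5.8
eef_pos: [0.5907, -0.0384, 0.0889]
tool_rot: [0.865, -0.027, 0.499, 0.046]
ft_force: [0.2, -0.6, 0.1]
opening: 0.0462
```

```bash
python3 st.py 6 w9.png;python3 - <<'E'
from plant import *
import cv2
a=cv2.imread("pics/w9.png")[190:345,200:440]
f=grab_frame("side");b=f["color"][150:260,250:390]
cv2.imwrite("pics/c9.png",cv2.resize(a,None,fx=3.3,fy=3.3,interpolation=2));cv2.imwrite("pics/s9.png",cv2.resize(b,None,fx=5.5,fy=5.4,interpolation=2))
E
```

```text
t 5.8 q [-0.32  0.36  2.    0.63  0.36 -0.97] f along n 0.03 f [ 0.24 -0.58  0.14] open 46.2
port frame mm [ 0.4  0.4 15.3]
cmd to 6.0 (array([ 9.3, -0.4, -0.4]), array([-0.  ,  0.01,  0.1 ]))
```

View pics/c9.png

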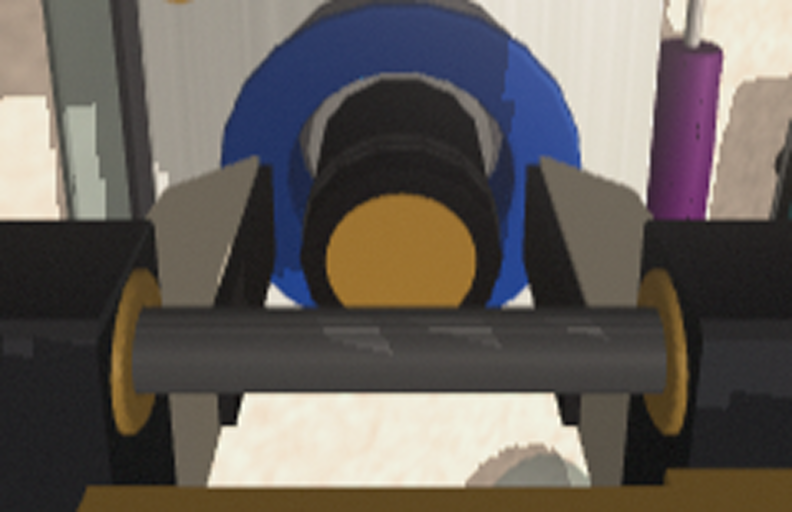

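View pics/s9.png

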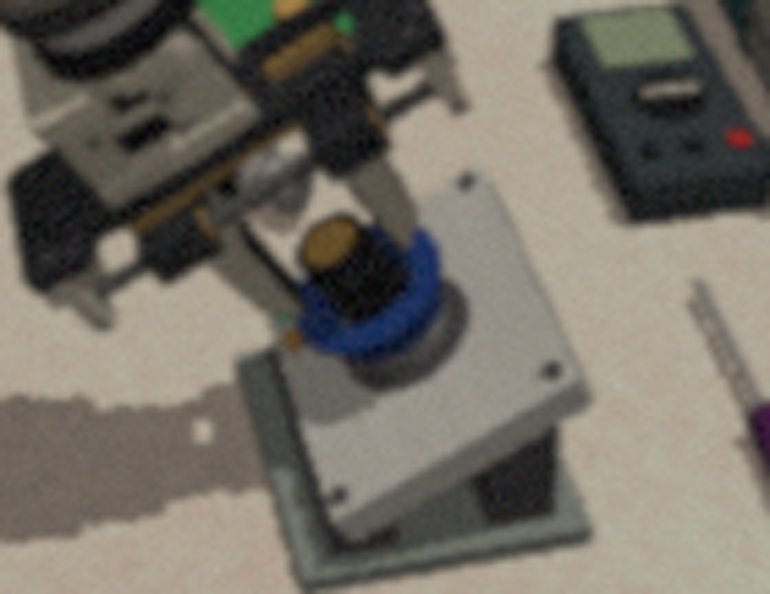

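Side view now shows the fingers astride the plug, tips at (412,245) and (290,310), nearing the blue flange.

Request:
{"op": "send_rows", "data": {"motion": [{"x": 3, "y": 0, "z": 0, "ax": 0, "ay": 0, "az": 0, "grip": 44}, {"x": 5, "y": 0, "z": 0, "ax": 0, "ay": 0, "az": 0, "grip": 44}, {"x": 6, "y": 0, "z": 0, "ax": 0, "ay": 0, "az": 0, "grip": 44}, {"x": 7, "y": 0, "z": 0, "ax": 0, "ay": 0, "az": 0, "grip": 44}, {"x": 7, "y": 0, "z": 0, "ax": 0, "ay": 0, "az": 0, "grip": 44}]}}

```text
time_s: 6.52
eef_pos: [0.5942, -0.038, 0.083]
tool_rot: [0.865, -0.027, 0.499, 0.046]
ft_force: [0.0, 0.3, 0.0]
opening: 0.0439
```

```bash
python3 st.py 6
```

```text
t 6.525 q [-0.32  0.38  2.    0.64  0.35 -0.99] f along n 0.01 f [0.03 0.34 0.04] open 43.9
port frame mm [0.5 0.4 8.4]
cmd to 6.0 (array([ 2.4, -0.4, -0.5]), array([-0.  ,  0.02,  0.1 ]))
```

Request:
{"op": "send_rows", "data": {"motion": [{"x": 0.7, "y": 0, "z": 0, "ax": 0, "ay": 0, "az": 0, "grip": 44}, {"x": 1.4, "y": 0, "z": 0, "ax": 0, "ay": 0, "az": 0, "grip": 44}, {"x": 2, "y": 0, "z": 0, "ax": 0, "ay": 0, "az": 0, "grip": 44}, {"x": 2, "y": 0, "z": 0, "ax": 0, "ay": 0, "az": 0, "grip": 44}]}}

```text
time_s: 7.02
eef_pos: [0.5952, -0.0379, 0.0813]
tool_rot: [0.865, -0.028, 0.499, 0.046]
ft_force: [0.2, -0.4, -0.4]
opening: 0.044
```

```bash
python3 st.py 6
```

```text
t 7.025 q [-0.31  0.38  2.    0.65  0.34 -0.99] f along n -0.43 f [ 0.16 -0.39 -0.43] open 44.0
port frame mm [0.5 0.4 6.4]
cmd to 6.0 (array([ 0.4, -0.4, -0.5]), array([0.  , 0.02, 0.1 ]))
```

Request:
{"op": "send_rows", "data": {"motion": [{"x": 0.7, "y": 0, "z": 0, "ax": 0, "ay": 0, "az": 0, "grip": 44}, {"x": 1.4, "y": 0, "z": 0, "ax": 0, "ay": 0, "az": 0, "grip": 44}, {"x": 2, "y": 0, "z": 0, "ax": 0, "ay": 0, "az": 0, "grip": 44}, {"x": 2, "y": 0, "z": 0, "ax": 0, "ay": 0, "az": 0, "grip": 44}]}}

```text
time_s: 7.52
eef_pos: [0.5962, -0.0378, 0.0796]
tool_rot: [0.865, -0.027, 0.499, 0.046]
ft_force: [0.0, 0.5, -0.3]
opening: 0.0443
```

```bash
python3 st.py 6 w10.png;python3 - <<'E'
from plant import *
import cv2
a=cv2.imread("pics/w10.png")[190:345,200:440]
f=grab_frame("side");b=f["color"][150:260,250:390]
cv2.imwrite("pics/c10.png",cv2.resize(a,None,fx=3.3,fy=3.3,interpolation=2));cv2.imwrite("pics/s10.png",cv2.resize(b,None,fx=5.5,fy=5.4,interpolation=2))
E
```

```text
t 7.525 q [-0.31  0.38  2.    0.66  0.34 -1.  ] f along n -0.3 f [ 0.    0.53 -0.31] open 44.3
port frame mm [0.5 0.4 4.4]
cmd to 6.0 (array([-1.6, -0.4, -0.5]), array([-0.  ,  0.03,  0.11]))
```

View pics/c10.png

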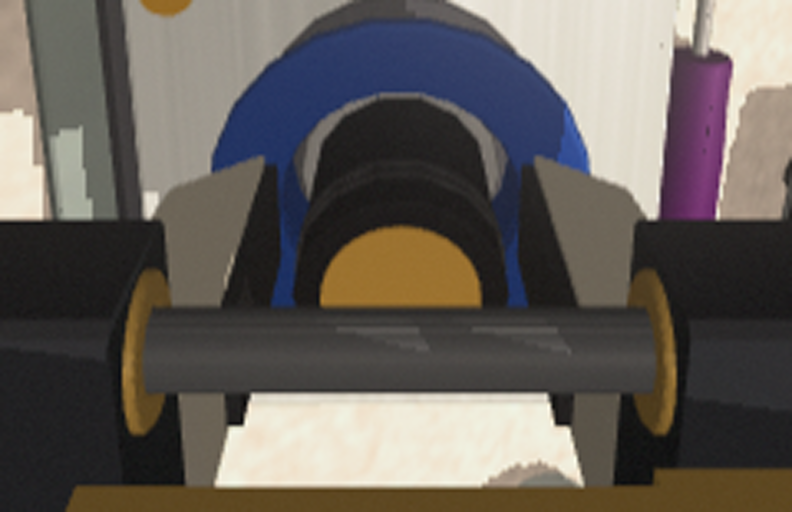

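View pics/s10.png

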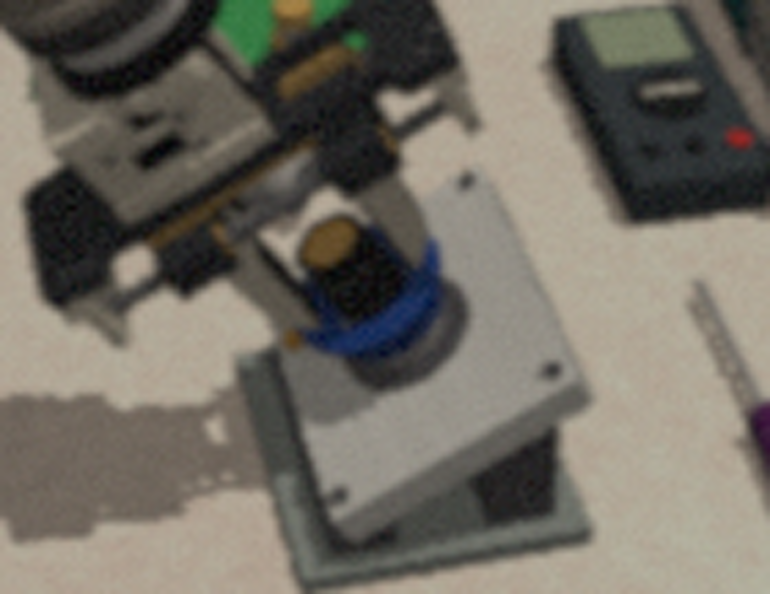

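Request:
{"op": "send_rows", "data": {"motion": [{"x": 0.7, "y": 0, "z": 0, "ax": 0, "ay": 0, "az": 0, "grip": 44}, {"x": 1.4, "y": 0, "z": 0, "ax": 0, "ay": 0, "az": 0, "grip": 44}, {"x": 2, "y": 0, "z": 0, "ax": 0, "ay": 0, "az": 0, "grip": 44}, {"x": 2, "y": 0, "z": 0, "ax": 0, "ay": 0, "az": 0, "grip": 44}]}}

```text
time_s: 8.12
eef_pos: [0.5971, -0.0377, 0.078]
tool_rot: [0.865, -0.028, 0.499, 0.046]
ft_force: [-2.3, -0.3, 3.0]
opening: 0.0443
```

```bash
python3 st.py 6
```

```text
t 8.125 q [-0.31  0.39  2.    0.66  0.34 -1.  ] f along n 3.79 f [-2.32 -0.31  3.03] open 44.3
port frame mm [0.5 0.3 2.6]
cmd to 6.0 (array([-3.4, -0.3, -0.5]), array([0.  , 0.03, 0.11]))
```

Request:
{"op": "send_rows", "data": {"motion": [{"x": 0.7, "y": 0, "z": 0, "ax": 0, "ay": 0, "az": 0, "grip": 44}, {"x": 1.4, "y": 0, "z": 0, "ax": 0, "ay": 0, "az": 0, "grip": 44}, {"x": 2, "y": 0, "z": 0, "ax": 0, "ay": 0, "az": 0, "grip": 44}, {"x": 2, "y": 0, "z": 0, "ax": 0, "ay": 0, "az": 0, "grip": 44}]}}

```text
time_s: 8.62
eef_pos: [0.5982, -0.0376, 0.0762]
tool_rot: [0.865, -0.027, 0.499, 0.046]
ft_force: [-4.0, -0.3, 4.7]
opening: 0.044
```

```bash
python3 st.py 6;python3 -c "
from plant import *
import numpy as np
from h import N
for i in range(3): print(observe()['ft_force']@N)"
```

```text
t 8.625 q [-0.31  0.39  2.    0.67  0.33 -1.01] f along n 6.09 f [-4.03 -0.27  4.7 ] open 44.0
port frame mm [0.5 0.4 0.5]
cmd to 6.0 (array([-5.5, -0.4, -0.5]), array([-0.  ,  0.03,  0.11]))
6.094295209655047
6.094295209655047
6.094295209655047
```

Request:
{"op": "send_rows", "data": {"motion": [{"x": 0.8, "y": 0, "z": 0, "ax": 0, "ay": 0, "az": 0, "grip": 44}, {"x": 1.6, "y": 0, "z": 0, "ax": 0, "ay": 0, "az": 0, "grip": 44}, {"x": 2.4, "y": 0, "z": 0, "ax": 0, "ay": 0, "az": 0, "grip": 44}, {"x": 3, "y": 0, "z": 0, "ax": 0, "ay": 0, "az": 0, "grip": 44}, {"x": 3.5, "y": 0, "z": 0, "ax": 0, "ay": 0, "az": 0, "grip": 44}, {"x": 3.5, "y": 0, "z": 0, "ax": 0, "ay": 0, "az": 0, "grip": 44}]}}

```text
time_s: 9.38
eef_pos: [0.5999, -0.0375, 0.0732]
tool_rot: [0.865, -0.028, 0.499, 0.046]
ft_force: [-5.0, -0.5, 5.5]
opening: 0.044
```

```bash
python3 st.py 6
```

```text
t 9.375 q [-0.31  0.4   1.99  0.68  0.33 -1.02] f along n 7.28 f [-5.   -0.48  5.51] open 44.0
port frame mm [ 0.6  0.3 -2.9]
cmd to 6.0 (array([-8.9, -0.4, -0.6]), array([0.  , 0.04, 0.11]))
```

Request:
{"op": "send_rows", "data": {"motion": [{"x": 0.7, "y": 0, "z": 0, "ax": 0, "ay": 0, "az": 0, "grip": 44}, {"x": 0.7, "y": 0, "z": 0, "ax": 0, "ay": 0, "az": 0, "grip": 44}]}}

```text
time_s: 9.62
eef_pos: [0.6003, -0.0374, 0.0727]
tool_rot: [0.865, -0.028, 0.499, 0.046]
ft_force: [-5.5, -0.8, 7.5]
opening: 0.0439
```

Request:
{"op": "send_rows", "data": {"motion": [{"x": 0, "y": 0, "z": 0, "ax": 0, "ay": 0, "az": 0, "grip": 44}]}}

```text
time_s: 9.75
eef_pos: [0.6003, -0.0374, 0.0727]
tool_rot: [0.865, -0.028, 0.499, 0.046]
ft_force: [-5.2, -0.3, 6.7]
opening: 0.044
```

Request:
{"op": "send_rows", "data": {"motion": [{"x": 0, "y": 0, "z": 0, "ax": 0, "ay": 0, "az": 0, "grip": 44}]}}

```text
time_s: 9.88
eef_pos: [0.6002, -0.0374, 0.0727]
tool_rot: [0.865, -0.027, 0.499, 0.046]
ft_force: [-5.0, -0.5, 7.6]
opening: 0.044
```

```bash
python3 st.py 6 w11.png;python3 - <<'E'
from plant import *
import cv2
a=cv2.imread("pics/w11.png")[190:345,200:440]
f=grab_frame("side");b=f["color"][150:260,250:390]
cv2.imwrite("pics/s11.png",cv2.resize(b,None,fx=5.5,fy=5.4,interpolation=2))
E
```

```text
t 9.875 q [-0.31  0.4   1.99  0.68  0.33 -1.02] f along n 9.06 f [-5.   -0.49  7.57] open 44.0
port frame mm [ 0.5  0.4 -3.6]
cmd to 6.0 (array([-9.6, -0.4, -0.5]), array([-0.  ,  0.04,  0.11]))
```

View pics/s11.png

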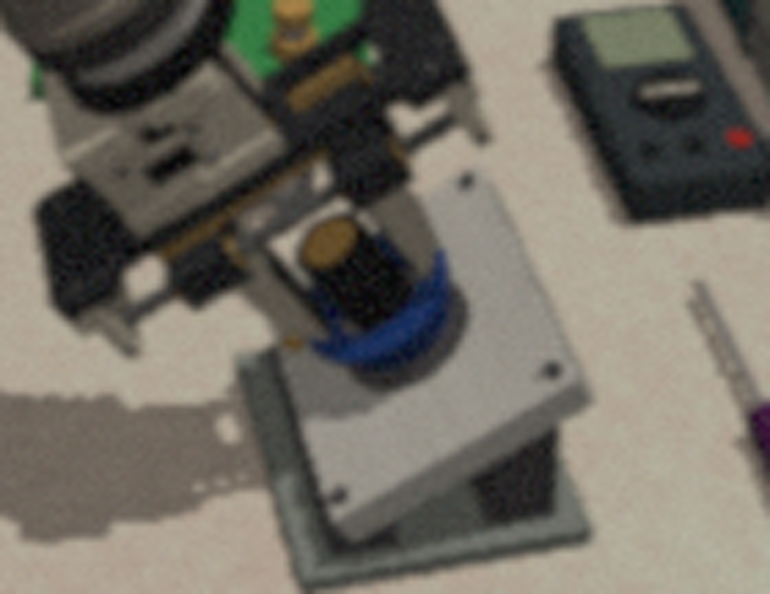

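Request:
{"op": "send_rows", "data": {"motion": [{"x": 0.9, "y": 0, "z": 0, "ax": 0, "ay": 0, "az": 0, "grip": 44}, {"x": 0.9, "y": 0, "z": 0, "ax": 0, "ay": 0, "az": 0, "grip": 44}]}}

```text
time_s: 10.22
eef_pos: [0.6007, -0.0374, 0.0719]
tool_rot: [0.865, -0.028, 0.499, 0.046]
ft_force: [-6.3, -0.9, 7.2]
opening: 0.044
```

Request:
{"op": "send_rows", "data": {"motion": [{"x": 0, "y": 0, "z": 0, "ax": 0, "ay": 0, "az": 0, "grip": 44}]}}

```text
time_s: 10.35
eef_pos: [0.6007, -0.0374, 0.072]
tool_rot: [0.865, -0.028, 0.499, 0.046]
ft_force: [-5.2, -0.1, 7.4]
opening: 0.0437
```

Request:
{"op": "send_rows", "data": {"motion": [{"x": 0, "y": 0, "z": 0, "ax": 0, "ay": 0, "az": 0, "grip": 44}]}}

```text
time_s: 10.48
eef_pos: [0.6007, -0.0374, 0.072]
tool_rot: [0.865, -0.028, 0.499, 0.046]
ft_force: [-5.7, -0.1, 7.7]
opening: 0.0438
```

Request:
{"op": "send_rows", "data": {"grip_force": 25, "motion": [{"x": 0.3, "y": 0, "z": 0, "ax": 0, "ay": 0, "az": 0, "grip": 40}, {"x": 0.3, "y": 0, "z": 0, "ax": 0, "ay": 0, "az": 0, "grip": 36}, {"x": 0.3, "y": 0, "z": 0, "ax": 0, "ay": 0, "az": 0, "grip": 30}, {"x": 0.3, "y": 0, "z": 0, "ax": 0, "ay": 0, "az": 0, "grip": 30}, {"x": 0.3, "y": 0, "z": 0, "ax": 0, "ay": 0, "az": 0, "grip": 30}]}}

```text
time_s: 11.1
eef_pos: [0.6004, -0.0372, 0.0714]
tool_rot: [0.865, -0.027, 0.499, 0.046]
ft_force: [-6.9, -1.0, 7.5]
opening: 0.0333
```

```bash
python3 st.py 6
```

```text
t 11.1 q [-0.31  0.41  1.99  0.68  0.32 -1.02] f along n 9.98 f [-6.87 -1.04  7.51] open 33.3
port frame mm [ 0.1  0.5 -4.8]
cmd to 6.0 (array([-10.8,  -0.5,  -0.1]), array([-0.  , -0.01,  0.09]))
```

Request:
{"op": "send_rows", "data": {"motion": [{"x": -2, "y": 0, "z": 0, "ax": 0, "ay": 0, "az": 0, "grip": 30}, {"x": -5, "y": 0, "z": 0, "ax": 0, "ay": 0, "az": 0, "grip": 30}, {"x": -8, "y": 0, "z": 0, "ax": 0, "ay": 0, "az": 0, "grip": 30}, {"x": -8, "y": 0, "z": 0, "ax": 0, "ay": 0, "az": 0, "grip": 30}]}}

```text
time_s: 11.6
eef_pos: [0.597, -0.0378, 0.0783]
tool_rot: [0.865, -0.028, 0.499, 0.046]
ft_force: [0.6, 0.8, -1.2]
opening: 0.0335
```

```bash
python3 st.py 80 w12.png
```

```text
t 11.6 q [-0.31  0.39  2.    0.66  0.34 -1.  ] f along n -1.42 f [ 0.64  0.82 -1.22] open 33.5
port frame mm [0.6 0.3 2.9]
cmd to 80.0 (array([-77.1,  -0.4,  -0.6]), array([0.  , 0.03, 0.11]))
```

View pics/w12.png

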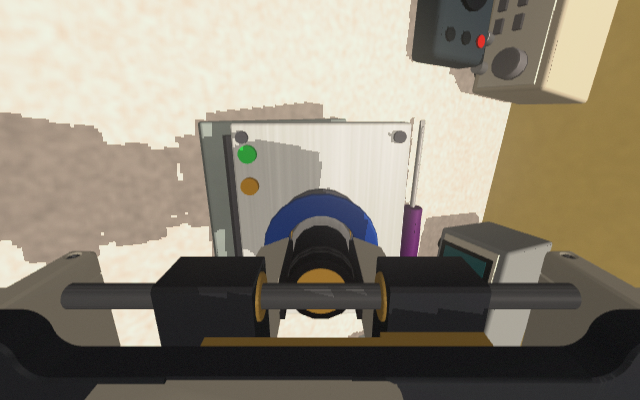

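Request:
{"op": "send_rows", "data": {"motion": [{"x": -4, "y": 0, "z": -0.3, "ax": 0, "ay": 0, "az": 0, "grip": 30}, {"x": -8, "y": 0, "z": -0.3, "ax": 0, "ay": 0, "az": 0, "grip": 30}, {"x": -12, "y": 0, "z": -0.3, "ax": 0, "ay": 0, "az": 0, "grip": 30}, {"x": -17, "y": 0, "z": -0.3, "ax": 0, "ay": 0, "az": 0, "grip": 30}, {"x": -25, "y": 0, "z": -0.3, "ax": 0, "ay": 0, "az": 0, "grip": 30}, {"x": -40, "y": 0, "z": -0.3, "ax": 0, "ay": 0, "az": 0, "grip": 30}, {"x": -60, "y": 0, "z": -0.3, "ax": 0, "ay": 0, "az": 0, "grip": 30}, {"x": -75, "y": 0, "z": -0.3, "ax": 0, "ay": 0, "az": 0, "grip": 30}]}}

```text
time_s: 12.65
eef_pos: [0.5587, -0.0419, 0.1446]
tool_rot: [0.865, -0.028, 0.499, 0.046]
ft_force: [0.3, 0.4, -2.4]
opening: 0.0337
```

```bash
python3 st.py 80 w13.png;python3 - <<'E'
from plant import *
import cv2
f=grab_frame("side");b=f["color"][130:260,230:390]
cv2.imwrite("pics/s13.png",cv2.resize(b,None,fx=4.5,fy=4.5,interpolation=2))
E
```

```text
t 12.65 q [-0.35  0.21  2.01  0.49  0.49 -0.85] f along n -2.21 f [ 0.3   0.37 -2.36] open 33.7
port frame mm [ 0.4  0.4 79.6]
cmd to 80.0 (array([-0.4, -0.4, -0.4]), array([0.01, 0.07, 0.14]))
```

View pics/s13.png

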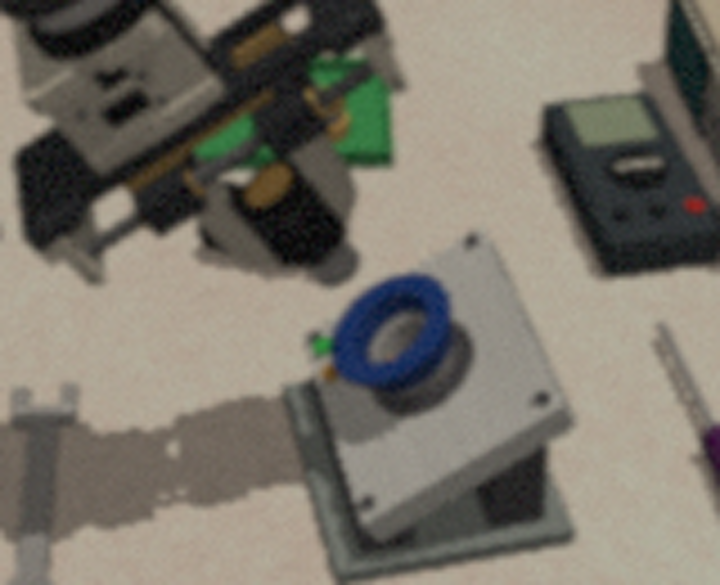

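View pics/w13.png

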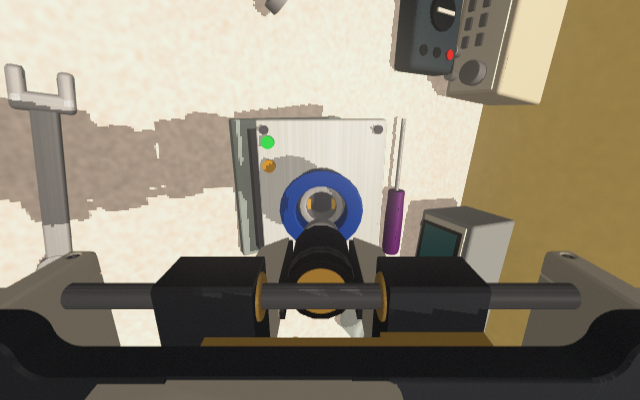

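```bash
cat > st2.py <<'E'
from plant import *
from kin import *
import sys
s=observe();a=yaw;RD=np.column_stack([[0,0,-1],[-np.sin(a),np.cos(a),0],[np.cos(a),np.sin(a),0]])
print(np.linalg.det(RD));x,y,z=map(float,sys.argv[1:4])
print("t",s["time_s"],"pos",np.round(s["eef_pos"],4),"f",np.round(s["ft_force"],2),"open",s["opening"])
print(cmd(s,[x,y,z],RD));q,c=ik(np.array([x,y,z]),RD,s["joint_positions"]);print(np.round(q,3),c)
E
python3 st2.py .483 .3205 .12
```

```text
1.0
t 12.75 pos [ 0.5594 -0.0421  0.1452] f [ 0.02 -0.17 -2.92] open 0.03340144935463658
(array([  2.1, 368.7, -44.3]), array([-3.000e-02,  3.018e+01,  1.900e-01]))
[ 0.454  0.505  1.475 -0.     1.162  0.345] 2.280493647148926e-30
```

Request:
{"op": "send_rows", "data": {"motion": [{"x": -15, "y": 30, "z": -6, "ax": 0, "ay": 3, "az": 0, "grip": 30}, {"x": -20, "y": 75, "z": -12, "ax": 0, "ay": 7, "az": 0, "grip": 30}, {"x": -20, "y": 125, "z": -18, "ax": 0, "ay": 11, "az": 0, "grip": 30}, {"x": -20, "y": 175, "z": -24, "ax": 0, "ay": 15, "az": 0.1, "grip": 30}, {"x": -15, "y": 225, "z": -30, "ax": 0, "ay": 19, "az": 0.1, "grip": 30}, {"x": -10, "y": 275, "z": -36, "ax": 0, "ay": 23, "az": 0.1, "grip": 30}, {"x": -5, "y": 325, "z": -42, "ax": 0, "ay": 27, "az": 0.2, "grip": 30}, {"x": 2, "y": 360, "z": -44, "ax": 0, "ay": 30.2, "az": 0.2, "grip": 30}]}}

```text
time_s: 13.75
eef_pos: [0.4833, 0.3146, 0.1182]
tool_rot: [0.704, -0.038, 0.708, 0.039]
ft_force: [-0.2, 0.5, -2.5]
opening: 0.0334
```

```bash
python3 st2.py .483 .3205 .05
```

```text
1.0
t 13.75 pos [0.4833 0.3146 0.1182] f [-0.25  0.53 -2.51] open 0.03337484257006859
(array([68.2,  5.7,  0.6]), array([ 0.09, -0.29, -0.12]))
[0.454 0.584 1.553 0.    1.005 0.345] 1.3240960960656685e-29
```

Request:
{"op": "send_rows", "data": {"motion": [{"x": 15, "y": 5, "z": 0, "ax": 0, "ay": -0.3, "az": -0.1, "grip": 30}, {"x": 35, "y": 5, "z": 0, "ax": 0, "ay": -0.3, "az": -0.1, "grip": 30}, {"x": 55, "y": 5, "z": 0, "ax": 0, "ay": -0.3, "az": -0.1, "grip": 30}, {"x": 68, "y": 5, "z": 0, "ax": 0, "ay": -0.3, "az": -0.1, "grip": 30}, {"x": 68, "y": 5, "z": 0, "ax": 0, "ay": -0.3, "az": -0.1, "grip": 30}]}}

```text
time_s: 14.38
eef_pos: [0.4826, 0.317, 0.0498]
tool_rot: [0.706, -0.038, 0.706, 0.038]
ft_force: [0.2, -0.4, -2.8]
opening: 0.0335
```

```bash
python3 st2.py .483 .3205 .002; python3 - <<'E'
from plant import *
import cv2,numpy as np
f=grab_frame("side");b=f["color"][100:210,210:350];b=cv2.resize(b,None,fx=4,fy=4,interpolation=2)
cv2.imwrite("pics/s14.png",b)
cv2.imwrite("pics/w14.png",grab_frame("wrist")["color"])
E
```

```text
1.0
t 14.375 pos [0.4826 0.317  0.0498] f [ 0.17 -0.45 -2.81] open 0.03345721930803463
(array([47.8,  3.5,  0.8]), array([-0.01,  0.01,  0.03]))
[ 0.454  0.648  1.591 -0.     0.902  0.345] 7.954610570544238e-21
```

View pics/s14.png

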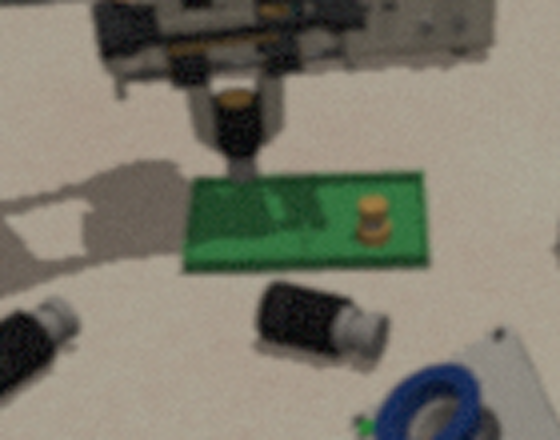

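View pics/w14.png

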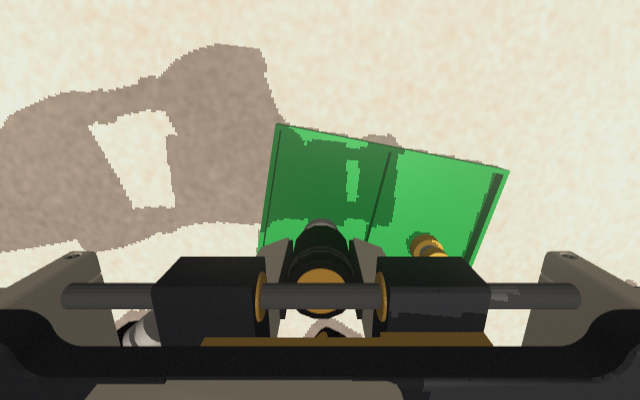

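Request:
{"op": "send_rows", "data": {"motion": [{"x": 12, "y": 2, "z": 0.5, "ax": 0, "ay": 0, "az": 0, "grip": 30}, {"x": 24, "y": 3, "z": 0.5, "ax": 0, "ay": 0, "az": 0, "grip": 30}, {"x": 34, "y": 3, "z": 0.5, "ax": 0, "ay": 0, "az": 0, "grip": 30}, {"x": 40, "y": 3, "z": 0.5, "ax": 0, "ay": 0, "az": 0, "grip": 30}, {"x": 45, "y": 3, "z": 0.5, "ax": 0, "ay": 0, "az": 0, "grip": 30}, {"x": 48, "y": 3, "z": 0.5, "ax": 0, "ay": 0, "az": 0, "grip": 30}, {"x": 48, "y": 3, "z": 0.5, "ax": 0, "ay": 0, "az": 0, "grip": 30}]}}

```text
time_s: 15.35
eef_pos: [0.4834, 0.3203, 0.0028]
tool_rot: [0.707, -0.038, 0.705, 0.038]
ft_force: [0.1, -0.3, -2.1]
opening: 0.0337
```

```bash
python3 st2.py .483 .3205 -.003; python3 - <<'E'
from plant import *
from h import *
f=grab_frame("side");b=f["color"][100:210,210:350];b=cv2.resize(b,None,fx=4,fy=4,interpolation=2)
cv2.imwrite("pics/s15.png",b)
E
```

```text
1.0
t 15.35 pos [0.4834 0.3203 0.0028] f [ 0.07 -0.27 -2.08] open 0.03370400851417608
(array([ 5.8,  0.2, -0.4]), array([-0.01,  0.12,  0.  ]))
[0.454 0.655 1.595 0.    0.891 0.345] 2.2101550744612584e-32
```

View pics/s15.png

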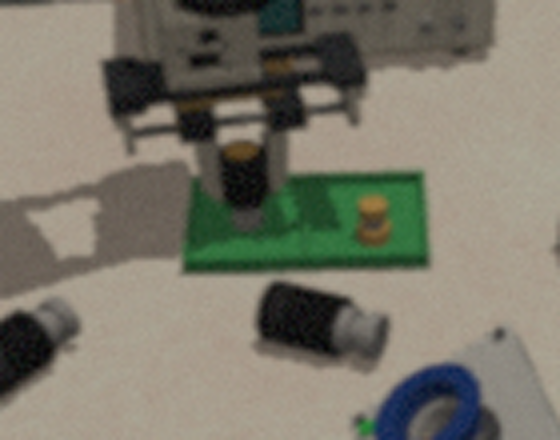

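Request:
{"op": "send_rows", "data": {"motion": [{"x": 1, "y": 0, "z": 0, "ax": 0, "ay": 0.1, "az": 0, "grip": 30}, {"x": 2, "y": 0, "z": 0, "ax": 0, "ay": 0.1, "az": 0, "grip": 30}, {"x": 3, "y": 0, "z": 0, "ax": 0, "ay": 0.1, "az": 0, "grip": 30}, {"x": 4, "y": 0, "z": 0, "ax": 0, "ay": 0.1, "az": 0, "grip": 30}, {"x": 4, "y": 0, "z": 0, "ax": 0, "ay": 0.1, "az": 0, "grip": 30}]}}

```text
time_s: 16.02
eef_pos: [0.4833, 0.3203, -0.0012]
tool_rot: [0.706, -0.038, 0.706, 0.038]
ft_force: [-0.2, 0.1, -2.0]
opening: 0.0337
```

Request:
{"op": "send_rows", "data": {"motion": [{"x": 0.5, "y": 0, "z": 0, "ax": 0, "ay": 0, "az": 0, "grip": 30}, {"x": 0.8, "y": 0, "z": 0, "ax": 0, "ay": 0, "az": 0, "grip": 30}]}}

```text
time_s: 16.27
eef_pos: [0.4834, 0.3203, -0.0018]
tool_rot: [0.706, -0.038, 0.706, 0.038]
ft_force: [-0.5, 0.0, -0.6]
opening: 0.0334
```

Request:
{"op": "send_rows", "data": {"motion": [{"x": 0.4, "y": 0, "z": 0, "ax": 0, "ay": 0, "az": 0, "grip": 30}, {"x": 0.4, "y": 0, "z": 0, "ax": 0, "ay": 0, "az": 0, "grip": 30}]}}

```text
time_s: 16.52
eef_pos: [0.4835, 0.3204, -0.0018]
tool_rot: [0.706, -0.038, 0.706, 0.038]
ft_force: [-1.8, -1.3, 4.2]
opening: 0.0335
```

Set down (force swing about 6 N). Releasing.

Request:
{"op": "send_rows", "data": {"motion": [{"x": 0, "y": 0, "z": 0, "ax": 0, "ay": 0, "az": 0, "grip": 36}, {"x": 0, "y": 0, "z": 0, "ax": 0, "ay": 0, "az": 0, "grip": 40}, {"x": 0, "y": 0, "z": 0, "ax": 0, "ay": 0, "az": 0, "grip": 46}, {"x": 0, "y": 0, "z": 0, "ax": 0, "ay": 0, "az": 0, "grip": 50}, {"x": 0, "y": 0, "z": 0, "ax": 0, "ay": 0, "az": 0, "grip": 50}]}}

```text
time_s: 17.15
eef_pos: [0.4834, 0.3203, -0.0024]
tool_rot: [0.706, -0.038, 0.706, 0.038]
ft_force: [0.2, 0.7, -0.1]
opening: 0.0502
```

```bash
python3 st2.py .483 .3205 -.003; python3 - <<'E'
from plant import *
import cv2
cv2.imwrite("pics/w16.png",grab_frame("wrist")["color"])
E
```

```text
1.0
t 17.15 pos [ 0.4834  0.3203 -0.0024] f [ 0.17  0.73 -0.07] open 0.05017522508269183
(array([ 0.6,  0.2, -0.4]), array([-0.01,  0.03, -0.  ]))
[0.454 0.655 1.595 0.    0.891 0.345] 3.892144898367863e-24
```

View pics/w16.png

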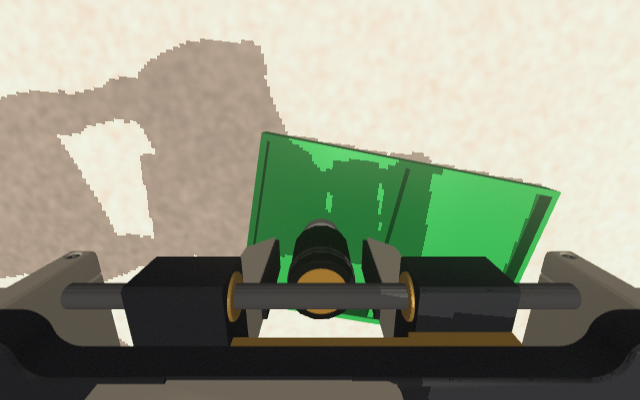

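Released and standing, with clearance on both sides (plug at (321,280)). Lifting straight up.

Request:
{"op": "send_rows", "data": {"motion": [{"x": -5, "y": 0, "z": 0, "ax": 0, "ay": 0, "az": 0, "grip": 50}, {"x": -20, "y": 0, "z": 0, "ax": 0, "ay": 0, "az": 0, "grip": 50}, {"x": -45, "y": 0, "z": 0, "ax": 0, "ay": 0, "az": 0, "grip": 50}, {"x": -80, "y": 0, "z": 0, "ax": 0, "ay": 0, "az": 0, "grip": 50}, {"x": -120, "y": 0, "z": 0, "ax": 0, "ay": 0, "az": 0, "grip": 50}, {"x": -150, "y": -40, "z": 0, "ax": 0, "ay": 0, "az": 0, "grip": 50}, {"x": -150, "y": -80, "z": -20, "ax": 0, "ay": 0, "az": 0, "grip": 50}, {"x": -150, "y": -120, "z": -30, "ax": 0, "ay": 0, "az": 0, "grip": 50}]}}

```text
time_s: 18.2
eef_pos: [0.4661, 0.1967, 0.1493]
tool_rot: [0.707, -0.038, 0.705, 0.039]
ft_force: [-0.6, -0.0, -0.6]
opening: 0.0496
```

```bash
python3 - <<'E'
from plant import *
from h import *
s=observe();print(s["time_s"],s["eef_pos"],s["ft_force"])
F={n:grab_frame(n) for n in("side","top","wrist")};pickle.dump(F,open("fin.pkl","wb"))
for n in("side","top"): cv2.imwrite(f"pics/{n}_f.png",F[n]["color"])
a=F["side"]["color"][130:250,230:380];cv2.imwrite("pics/sz_f.png",cv2.resize(a,None,fx=5,fy=5,interpolation=2))
E
```

```text
18.2 [0.46608489 0.19674776 0.14932509] [-0.62857434 -0.02587972 -0.64479633]
```

View pics/sz_f.png

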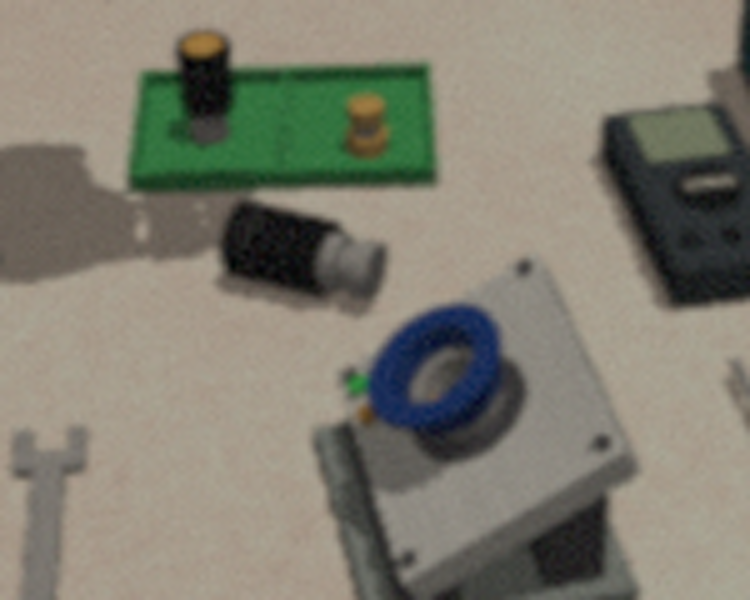

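View pics/top_f.png

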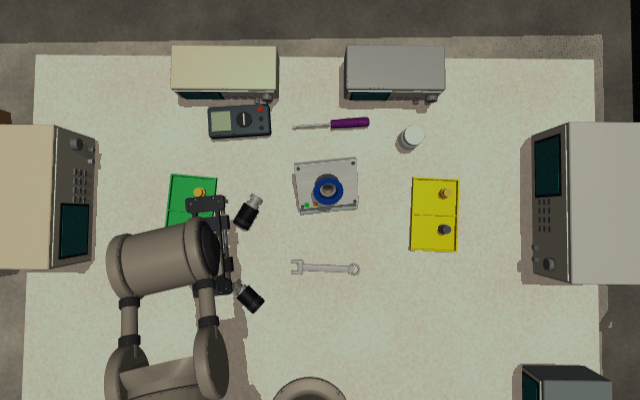

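```bash
python3 - <<'E'
from h import *
F=pickle.load(open("fin.pkl","rb"));f=F["side"]
T=F["side"]["T"]
g=onz(f,(230+204/5,130+44/5),.070);b=onz(f,(230+209/5,130+135/5),.004+.004)
t=np.array([.9966,-.082]);c=np.array([.483,.3205])
print("gold top at z=.07",g,"nose",b,"in cell",(g[:2]-c)@t,(g[:2]-c)@np.array([.082,.9966]))
# sleeve: blue ellipse centre in side+top
R_=[]
for n,box in(("side",(295,185,340,225)),("top",(305,165,350,215))):
    im=F[n]["color"];m=cv2.inRange(cv2.cvtColor(im,cv2.COLOR_BGR2HSV),(100,100,40),(130,255,255));k=np.zeros_like(m);x0,y0,x1,y1=box;k[y0:y1,x0:x1]=m[y0:y1,x0:x1]
    h=cv2.convexHull(np.vstack(cv2.findContours(k,0,1)[0]));e=cv2.fitEllipse(h);print(n,e);R_.append(ray(F[n],e[0]))
x,e=tri(R_);print("sleeve centre k mm",(x-PORT)@N*1e3,(x-PORT)@PX*1e3,(x-PORT)@PY*1e3,e)
E
```

```text
gold top at z=.07 [0.48490018 0.31625795 0.07      ] nose [0.48292034 0.30932779 0.008     ] in cell 0.0022415649764071723 -0.0040718089834926394
side ((317.2760925292969, 203.92552185058594), (22.140785217285156, 28.563716888427734), 53.15492630004883)
top ((327.7461242675781, 190.78334045410156), (27.06426239013672, 29.511825561523438), 79.95499420166016)
sleeve centre k mm 30.144042724753824 -0.6426547181573906 -0.15477420119584903 [np.float64(0.5), np.float64(0.5)]
```

```bash
python3 - <<'E'
from h import *
F=pickle.load(open("fin.pkl","rb"));D=pickle.load(open("d0.pkl","rb"))[1]
for n,(x0,y0,x1,y1) in(("side",(295,185,340,225)),("top",(305,165,350,215))):
  for im in(D[n]["color"],F[n]["color"]):
    m=cv2.inRange(cv2.cvtColor(im,cv2.COLOR_BGR2HSV),(100,100,40),(130,255,255))[y0:y1,x0:x1]
    ys,xs=np.nonzero(m);u=xs+ys;v=xs-ys
    print(n,xs.min()+x0,xs.max()+x0,ys.min()+y0,ys.max()+y0,"x+y",u.min(),u.max(),"x-y",v.min(),v.max())
def proj(f,P):
    c=np.linalg.inv(f["T"])@np.append(P,1);return np.round([f["fx"]*c[0]/c[2]+f["cx"],f["fy"]*c[1]/c[2]+f["cy"]],1)
for k in(.038,.0355,.032):print(k,proj(D["side"],PORT+k*N),proj(D["top"],PORT+k*N))
a=cv2.resize(np.hstack([D["side"]["color"][170:240,280:350],F["side"]["color"][170:240,280:350]]),None,fx=5.5,fy=5.5,interpolation=2);cv2.imwrite("pics/cmp.png",a)
E
```

```text
side 304 329 191 216 x+y 29 57 x-y -17 23
side 304 329 191 215 x+y 26 57 x-y -17 23
top 313 342 178 204 x+y 29 68 x-y -23 17
top 313 342 178 204 x+y 29 68 x-y -23 17
0.038 [315.6 201.8] [327.9 191.8]
0.0355 [316.2 202.4] [327.9 191.4]
0.032 [316.9 203.3] [327.7 190.7]
```

View pics/cmp.png

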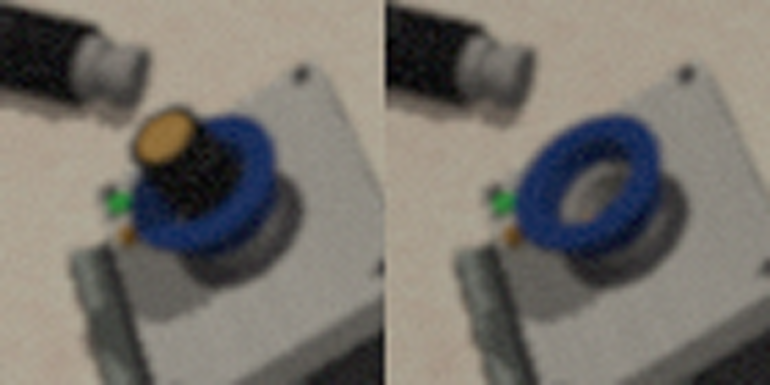

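The sleeve outline matches the starting picture within a pixel, so the sleeve is fully forward. Handing in.

```bash
python3 -c "
from plant import *
print(finish_job())"
```

```text
the job is handed in; nothing more can be done
None
```

The plug is out of the port and standing upright in the green tray's empty cell, and I handed the job in at about 18 s. No verdict was reported.

**What I did:**
- I pushed the sleeve back about 7 mm. The measured force was around 10 N at most, well under the 30 N limit.
- I gripped the plug while the sleeve was held back and drew it straight out along the port axis.
- I set it down in the cell with a light touch (about 6 N), let go, and moved the arm clear.

**Last checks:**
- **Plug:** it stands upright about 2 mm (x) and 4 mm (y) from the cell centre estimated from the images.
- **Sleeve:** it is forward. Its outline matches the starting pictures to within a pixel, except where the plug used to hide it.
- **Other things:** from the pictures, nothing else appears to have moved. I did not measure each one, and in the last top view the arm hides part of the green tray.
- **Wrist force:** about zero, so the arm touches nothing.

**What disagreed:**
- **Finger tips:** they sat about 30–35 mm behind the reported TCP. I found this in the pictures when no contact came at the expected depth, and worked by pictures and force from there.
- **Sleeve height:** fitting an ellipse to the blue ring put the sleeve centre at about 30 mm instead of 38 mm from the plate. I put this down to the blue side of the flange being included in the fit, and relied on the before-and-after comparison instead.

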